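# Extend a telescopic ski rest to its next button hole and prove the lock

### The job

The ski rest on the bench is too short for the next ski: squeeze in the two red spring buttons of its telescopic tube and slide the aluminium sleeve out, cradle end away from the post, until both buttons pop out through the yellow-marked holes. Then prove the lock by pressing the sleeve back towards the post with about 10 N for half a second, so that it bears on the popped buttons without giving way; never load the buttons along the tube with more than 25 N. Let go and leave the rest locked at the new length, with the toe wings, hex key case and depth gauge undisturbed.

Things in the scene. Friction and masses are not known exactly. Their poses are not given: they have to be found in the camera images.
- stand: Fixed stand: grey base plate 300 x 110 x 12 mm, dark post (44 x 60 mm, 110 mm high) at its -x end. Origin at the centre of the plate's underside, on the bench. x runs level along the tube from the post to the cradle (the extending direction), z up. The tube axis is 85 mm above the bench; the 28 mm square inner tube is fixed to the post.
- lock_point (a point): Fixed point on the tube axis, 30 mm along the stand's x from its origin and 85 mm above the bench, where the two buttons nominally sit; axes as the stand's. The clip fits loosely: the buttons really lie up to 6.5 mm from this point along the tube, either way, different each time, to be seen or felt. They do not travel with the sleeve.
- clip: The spring clip hidden in the inner tube, its origin given at lock_point, axes as the stand's. It carries the two red buttons, one each side (stand's +y and -y): domes of 7 mm radius, 14 mm across; popped out, their tips are 23 mm from the tube axis, 6.5 mm proud of the sleeve, 46 mm over both tips.
- flex (a joint): How far the clip is bent along the tube by the sleeve bearing on its buttons, m: + towards the cradle, - towards the post (as when pressing back), 0.001 for each 12 N.
- button_a (a joint): How far button a is pressed in, m: 0 popped out (sleeve locked), 0.0065 flush with the sleeve, 0.0085 wholly under its 2 mm wall. Spring: 1 N at 0, 2 N at flush. With both flush, a pull of about 8 to 12 N on the sleeve ducks the domes under the hole edges; they then stay under the wall until the next hole.
- button_b (a joint): The same for button b.
- sleeve: Sliding aluminium square tube, 33 x 33 mm, 180 mm long, 2 mm walls, about 0.4 kg, friction about 1 N. Origin on the tube axis at its middle (the buttons within 8 mm of it at the start); axes as the stand's. A black cradle 110 mm wide, rising 41 mm above the axis, begins 90 mm along +x. 51 mm free below. Gripped from above across its y sides over the buttons, the pads press both flush and hold it.
- start_hole (a point): Centre of the sleeve between its first pair of side openings: slots 31 mm long (along x) and 17 mm high, in which the buttons stand at the start, with 1 to 16 mm of play each way.
- target_hole (a point): Centre of the sleeve between the second pair of side holes, round, 17 mm across, marked by a yellow band on the top face, 40 mm nearer the post than the middle of the slots. It must come to the buttons; there the popped buttons leave about 1.5 mm of play either way.
- wing_a: White toe wing, loose, about 70 x 35 x 18 mm, origin under it; leave alone.
- wing_b: A second white toe wing, likewise; leave alone.
- hex_case: Black hex key case, loose, 105 x 55 x 23 mm; leave alone.
- depth_gauge: Chrome depth gauge lying flat, 110 x 70 x 13 mm; leave alone.

How it is judged:
On the way, in this order (a step that is already met when the one before it is completed fails the run):
1. both buttons have popped out through the marked holes, before any pressing back (x of target_hole in the frame of lock_point between -0.011 and 0.011 m and value of joint each of button_a, button_b below 0.001 m and not (value of joint flex below -0.0002 m and contact force between clip and sleeve above 6 N)), for 0.15 s.
2. the sleeve is pressed back towards the post and bears on the popped buttons with 7 to 13.5 N for 0.3 s (x of target_hole in the frame of lock_point between -0.011 and 0.011 m and value of joint each of button_a, button_b below 0.001 m and value of joint flex below -0.0002 m and contact force between clip and sleeve between 7 and 13.5 N), for 0.3 s.
At the end, for the whole second after the job is handed in: The marked holes stand at the buttons (within 10 mm of the nominal lock point along the tube), both buttons are popped out to within 1 mm, and the sleeve is at rest (x of target_hole in the frame of lock_point between -0.01 and 0.01 m and value of joint each of button_a, button_b below 0.001 m and linear speed of sleeve below 0.01 m/s); the robot touches nothing.
It fails at once if the buttons are loaded by the sleeve with more than 25 N (contact force between clip and sleeve above 25 N).
It fails at once if the wing a is moved by more than 10 mm (distance of wing_a from where it was at the start of the episode above 0.01 m).
It fails at once if the wing b is moved by more than 10 mm (distance of wing_b from where it was at the start of the episode above 0.01 m).
It fails at once if the hex case is moved by more than 10 mm (distance of hex_case from where it was at the start of the episode above 0.01 m).
It fails at once if the depth gauge is moved by more than 10 mm (distance of depth_gauge from where it was at the start of the episode above 0.01 m).
It also fails if it takes over 48 s, if anything falls off the work surface, if the arm or the gripper's body presses on something with over 40 N, if the wrist force passes 120 N, or if a joint passes its speed limit or range.

### The arm

A 7-joint arm with a two-finger parallel gripper is mounted at the origin on the work surface. World frame = base frame: x ahead of the robot, y to its left, z up, the work surface at z = 0. Lengths are in m, angles in rad, forces in N, time in s.
With the tool pointing down it reaches from about 0.4 to 0.85 m from the base axis. Payload 4.5 kg.
Tool frame: the origin (TCP) lies between the finger pads; the fingertips stand 19 mm ahead of it and the grasp point (between the pads) is the TCP (r.tips_ahead is the distance from the TCP to the fingertips, in m); z points along the fingers, y is the line along which they close (so a half turn about z gives the same grasp; the last joint's range is limited). The gripper opens to 88 mm and grips with 3 to 60 N. Pads are 18 mm wide; open, the fingers measure 123 mm over their backs; the gripper's body (75 mm by 187 mm) begins 45 mm behind the grasp point.
Start: joints at [-1.21, 0.689, -0.195, 1.565, 0.157, 0.902, -0.215], TCP at [0.201, 0.592, 0.258] pointing down, gripper open.
Joint ranges: [-3.01, 3.01], [-0.46, 2.08], [-1.47, 1.51], [0.13, 2.56], [-1, 4.14], [0.04, 2.09], [-2.66, 2.66]. Speed limits (rad/s): [2.57, 2.57, 3.14, 3.14, 3.14, 3.14, 3.14].

### API

Orientations are given as a unit quaternion [x, y, z, w].
In Python, from plant import r, cams, models gives the robot as it stands. The module is installed in compiled form; this text tells all that it offers.
- The arm moves only by the tool jog_arm, never from a script. Its arguments are lists of equal length, an entry for each row: "turn": the turn, a rotation vector about the tool's x, y, z in rad, a list of three; "translation": the shift along the tool's x, y, z in m, a list of three; "grip": the closure, from 0 (fully open) to 1 (shut). In form: {"turn": [[ax, ay, az], ...], "translation": [[tx, ty, tz], ...], "grip": [grip, ...]}. A call has 1 to 20 rows; each row is the pose to reach, as a shift and turn from the pose commanded when the call began, along the tool's axes at that moment; what a row does not reach only later rows make up. A row lasts 1/8 s, in which the tool goes at most 62.5 mm and 10.7 degrees, less where a joint would pass 70% of its speed; a pose out of reach is approached as far as the arm can. A call with a gripper value outside its range is refused whole. The fingers move at their own pace and stop on an object; "force" is the grip in N (left out, the last holds). Time passes only in rows, so rows that repeat a pose let the fingers close. It gives the time, the measured TCP pose, the force, the opening and the grip force at its end, in the units of the state.
- r.get_state(): the state, without advancing time (a new reading comes with each control period).
- cams.snapshot(name): name is "side" or "top"; returns the picture (420x560x3 uint8, red, green, blue); there is no depth.
- cams.camera_params(name): a dict with "fx", "fy", "cx", "cy" (pixels), "k1" (the pictures are not rectified: a ray, as slopes to the right and down, at radius r is drawn at 1 + k1 r^2 times it, then the intrinsics apply), "eye" and "orientation" of the camera in the world. Camera axes: x right, y up, looking along -z (the intrinsics and any distortion apply to the point x, -y, -z); pixel columns grow to the right and rows downward; lengths in m; the calibration is good to about 2 mm. A picture is of the moment at which its call begins. camera_params takes no time and is no camera call.
- r.finish_job(): hands the job in; it is judged then, once.
Trained networks look in the newest picture that a camera, given by its name, has taken for a name from the list of things; names that differ only in an ending like _2 or _b are one class to them, and where a whole thing is asked for, a point or a joint stands for the part that bears it (a point fixed in the world has none). Each returns a list of dicts, best first, with "p" (0 to 1); they miss things now and then, are a little off and sometimes report something else, mostly with a low value. They report only what shows in the picture. A call takes as long as a camera call.
- models.find_in(camera, name): "position" ([x, y, z] in m, in world coordinates, good to about 4 mm: the middle of the surface that is visible of it).
- models.masks_of(camera, name): "pixels" (420x560 bool, what is visible of it).
- models.place_of(camera, name): "position" ([x, y, z] in m, in world coordinates, good to about 4 mm: a listed point, or the origin of a listed thing).
The state is a dict: "clock": time; "q": joint angles; "qd": joint speeds; "joint_torque": joint torques, N m; "tool_pos": TCP position; "eef_rot": TCP orientation; "contact_force": force on the tool from outside, world axes, zero at the start; "moment": the same for the moment, N m; "opening": opening from 0.0 (shut) to 1.0 (fully open); "finger_force": force on a finger pad.
Only numpy, scipy, OpenCV 4.12 (cv2) and the standard library are available. Lean on these libraries where they do the work, as an engineer would, in place of code of your own. Each camera call takes 0.05 s, during which the arm holds its last target. There are 200 camera calls.

## Working session

There is one attempt and no reset: what is moved stays moved. The work goes in short steps, Python scripts to look and compute and a tool call to move; the robot and the scene stay as the last step left them, time stands still between calls to the robot, and variables do not carry over. Pictures are saved under pics/ and viewed, at most 10 in all, crops included, and the job is handed in when it is done.

Besides the shell and the picture viewer there is one more tool, called after "Emit:" by a JSON object that holds its "name" and its "arguments". jog_arm: Moves the arm, as the interface text tells. Its arguments: {"type":"object","properties":{"turn":{"type":"array"},"translation":{"type":"array"},"grip":{"type":"array"},"force":{"type":"number"}},"required":["turn","translation","grip"]}

```bash
mkdir -p pics
cat > h.py <<'E'
import numpy as np, cv2
from plant import r,cams,models
from scipy.spatial.transform import Rotation as R
def proj(n,P):
    c=cams.camera_params(n); P=np.atleast_2d(P)
    q=(P-np.array(c["eye"]))@rot(c)
    s=np.c_[q[:,0]/-q[:,2],-q[:,1]/-q[:,2]]; s=s*(1+c["k1"]*(s**2).sum(1,keepdims=True))
    return s*[c["fx"],c["fy"]]+[c["cx"],c["cy"]]
def rot(c):
    o=np.array(c["orientation"]); return o if o.shape==(3,3) else R.from_quat(o).as_matrix()
def ray(n,uv,axis=2,val=0):
    c=cams.camera_params(n); d=(np.atleast_2d(uv)-[c["cx"],c["cy"]])/[c["fx"],c["fy"]]; s=d.copy()
    for _ in range(20): s=d/(1+c["k1"]*(s**2).sum(1,keepdims=True))
    w=np.c_[s[:,0],-s[:,1],-np.ones(len(s))]@rot(c).T; e=np.array(c["eye"])
    return e+w*((val-e[axis])/w[:,axis])[:,None]
E
python3 - <<'E'
from h import *
for n in ("top","side"):
    im=cams.snapshot(n); cv2.imwrite(f"pics/{n}0.png",im[:,:,::-1]); print(n,cams.camera_params(n))
    for t in ("stand","sleeve","start_hole","target_hole","clip","wing_a","hex_case","depth_gauge"):
        print(t,[(np.round(d["position"],3).tolist(),round(d["p"],2)) for d in models.place_of(n,t)][:3])
print(r.get_state())
E
```

```text
top {'fx': 401.357915853563, 'fy': 401.357915853563, 'cx': 280.66800122318784, 'cy': 204.63417375067067, 'k1': -0.09281030619808851, 'eye': array([ 0.46010626, -0.0167227 ,  0.73388438]), 'orientation': array([ 0.07739512, -0.06741903, -0.65489385,  0.74871804])}
stand [([0.752, -0.076, -0.002], 0.61), ([0.471, -0.166, 0.0], 0.39)]
sleeve [([0.589, -0.021, 0.082], 0.91), ([0.594, -0.045, 0.004], 0.26)]
start_hole [([0.59, -0.016, 0.082], 0.97), ([0.588, -0.019, 0.085], 0.69)]
target_hole [([0.602, -0.052, 0.086], 0.95), ([0.59, -0.021, 0.085], 0.15)]
clip [([0.586, -0.016, 0.083], 0.47)]
wing_a [([0.754, -0.073, 0.002], 0.77), ([0.736, 0.084, 0.003], 0.55)]
hex_case [([0.429, 0.049, 0.004], 0.81)]
depth_gauge [([0.468, -0.168, -0.001], 0.62), ([0.756, -0.077, 0.002], 0.43)]
side {'fx': 524.1633010674134, 'fy': 524.1633010674134, 'cx': 269.9364630754642, 'cy': 208.14548057365369, 'k1': -0.18254956438218226, 'eye': array([0.21027232, 0.35849322, 0.6570229 ]), 'orientation': array([-0.15125712,  0.3278091 ,  0.84789284, -0.38825276])}
stand [([0.6, -0.05, 0.004], 0.73)]
sleeve [([0.591,
[... 311 characters left out ...]
k': 0.9, 'q': array([-1.21019963,  0.68910239, -0.19463249,  1.56531818,  0.1573467 ,
        0.90249425, -0.21508222]), 'qd': array([-0.00081315,  0.00093779,  0.00139155,  0.00092498, -0.00093236,
       -0.00041092,  0.00079188]), 'joint_torque': array([ 7.32826152e-05, -5.27491200e+01, -1.26730576e+00, -1.53749710e+01,
       -5.19325014e-02, -8.57066952e-04,  4.52225675e-05]), 'tool_pos': array([0.20060671, 0.59194697, 0.2577372 ]), 'eef_rot': array([1.62624665e-01, 9.86688004e-01, 3.39239669e-05, 7.80715740e-06]), 'contact_force': array([ 0.49388204, -0.5272596 ,  0.46337941]), 'moment': array([-0.03884323,  0.02203588,  0.01719936]), 'finger_force': 0.0, 'opening': 0.9998877367833491}
```

View pics/top0.png

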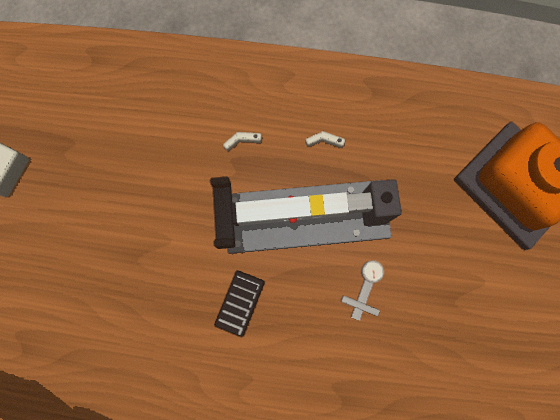

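View pics/side0.png

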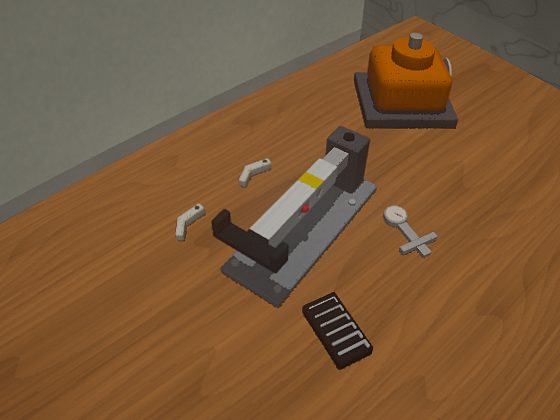

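The top view shows the sleeve's bright top from (235,210) to (347,203), the yellow band at (316,205) and the buttons at (292,198) and (293,219). The post is at (385,200). The side view agrees with this, and the loose items are well clear. Next I'll measure the axis and the buttons.

Run:
```python
from h import *
im=cv2.imread("pics/top0.png").astype(int); B,G,Rr=im[...,0],im[...,1],im[...,2]
win=np.zeros(B.shape,bool); win[180:240,225:400]=1
def pts(m): v,u=np.nonzero(m&win); return np.c_[u,v].astype(float)
y=(Rr>180)&(G>140)&(B<90); w=(Rr>190)&(G>190)&(B>190); red=(Rr>110)&(G<60)&(B<60)
for nm,m in(("yellow",y),("white",w),("face",y|w)):
    P=ray("top",pts(m),2,.1015); rc=cv2.minAreaRect(P[:,:2].astype(np.float32)*1000); print(nm,len(P),rc,P.mean(0).round(4))
P=ray("top",pts(y|w),2,.1015)[:,:2]; c=P.mean(0); d=np.linalg.svd(P-c)[2][0]; d*=np.sign(d[1]); print("dir",d,np.degrees(np.arctan2(d[1],d[0])))
s=(P-c)@d; print("ends",c+d*s.min(),c+d*s.max())
n,lab,st,cen=cv2.connectedComponentsWithStats((red&win).astype(np.uint8))
for i in range(1,n):
    print("red",st[i],cen[i],ray("top",cen[i],2,.085)[0].round(4), "along", (ray("top",cen[i],2,.085)[0,:2]-c)@d)
Py=ray("top",pts(y),2,.1015)[:,:2]; print("yellow along",((Py-c)@d).mean(), s.min(),s.max())
# side
ims=cv2.imread("pics/side0.png").astype(int); b,g,rr=ims[...,0],ims[...,1],ims[...,2]
q=(rr>110)&(g<60)&(b<60); q[:,:200]=0;q[:,360:]=0;q[:120]=0
n,lab,st,cen=cv2.connectedComponentsWithStats(q.astype(np.uint8))
for i in range(1,n):
  if st[i][4]>5: p=ray("side",cen[i],2,.085)[0]; print("sred",st[i],p.round(4),(p[:2]-c)@d)
qs=(rr>180)&(g>140)&(b<90); qs[:120]=0; v,u=np.nonzero(qs[:230]); p=ray("side",np.c_[u,v].astype(float),2,.1015); print("syellow",p.mean(0),((p[:,:2]-c)@d).mean())
```

```text
yellow 255 ((598.7952270507812, -56.11347961425781), (32.51056671142578, 20.956838607788086), 13.406279563903809) [ 0.5988 -0.0562  0.1015]
white 1890 ((589.5657348632812, -16.969886779785156), (31.96306610107422, 179.46669006347656), 12.97244644165039) [ 0.5881 -0.0107  0.1015]
face 2145 ((589.806396484375, -16.920738220214844), (32.41750717163086, 179.4813995361328), 12.916279792785645) [ 0.5894 -0.0161  0.1015]
dir [-0.22528739  0.97429235] 103.01977839862394
ends [ 0.6097718  -0.10438711] [0.56934304 0.07045373]
red [289 196   4   1   4] [290.5 196. ] [ 0.6109 -0.0127  0.085 ] along -0.0014526469870999468
red [289 218   8   5  26] [292.80769231 220.03846154] [ 0.5713 -0.0216  0.085 ] along -0.0012363381256943777
yellow along -0.04113751182508055 -0.09057507249081845 0.08887910517141231
sred [303 204   6   8  38] [ 0.5722 -0.0209  0.085 ] -0.0008000045261908023
syellow [nan nan nan] nan<stdin>:20: RuntimeWarning: Mean of empty slice.
  ret = um.true_divide(
  ret = ret.dtype.type(ret / rcount)
```

Emit:
{"name": "jog_arm", "arguments": {"turn": [[0,0,1.017],[0,0,1.017],[0,0,1.017],[0,0,1.017],[0,0,1.017],[0,0,1.017],[0,0,1.017],[0,0,1.017],[0,0,1.017],[0,0,1.017],[0,0,1.017],[0,0,1.017],[0,0,1.017],[0,0,1.017],[0,0,1.017],[0,0,1.017]], "translation": [[-0.567,-0.456,0.058],[-0.567,-0.456,0.058],[-0.567,-0.456,0.058],[-0.567,-0.456,0.058],[-0.567,-0.456,0.058],[-0.567,-0.456,0.058],[-0.567,-0.456,0.058],[-0.567,-0.456,0.058],[-0.567,-0.456,0.058],[-0.567,-0.456,0.058],[-0.567,-0.456,0.058],[-0.567,-0.456,0.058],[-0.567,-0.456,0.058],[-0.567,-0.456,0.058],[-0.567,-0.456,0.058],[-0.567,-0.456,0.058]], "grip": [0,0,0,0,0,0,0,0,0,0,0,0,0,0,0,0]}}

```text
clock: 2.9
tool_pos: [0.591, -0.0205, 0.1999]
eef_rot: [0.622, 0.783, 0.0, -0.0]
contact_force: [0.0, -1.2, -0.5]
opening: 0.999
finger_force: 0.0
```

Emit:
{"name": "jog_arm", "arguments": {"turn": [[0,0,0],[0,0,0],[0,0,0],[0,0,0],[0,0,0]], "translation": [[0,0,0.05],[0,0,0.09],[0,0,0.114],[0,0,0.114],[0,0,0.114]], "grip": [0,0,0,0,0]}}

```text
clock: 3.52
tool_pos: [0.5919, -0.0215, 0.0867]
eef_rot: [0.622, 0.783, 0.001, 0.001]
contact_force: [-0.1, 0.3, 0.4]
opening: 1.0
finger_force: 0.0
```

Run:
```python
from h import *
s=r.get_state(); print(s["tool_pos"],s["contact_force"])
c=np.array([.5895,-.0165]);d=np.array([-.2253,.9743]);e=s["tool_pos"][:2]-c; print("along",e@d,"cross",e@[.9743,.2253])
cv2.imwrite("pics/a.png",np.vstack([cv2.resize(cams.snapshot(n)[130:270,180:420,::-1],(600,350 if 0 else 290)) for n in("side","top")]))
```

```text
[ 0.59192255 -0.02151478  0.08674012] [-0.09275735  0.26236179  0.3987435 ]
along -0.005431698661569512 cross 0.0012304595865379156
```

View pics/a.png

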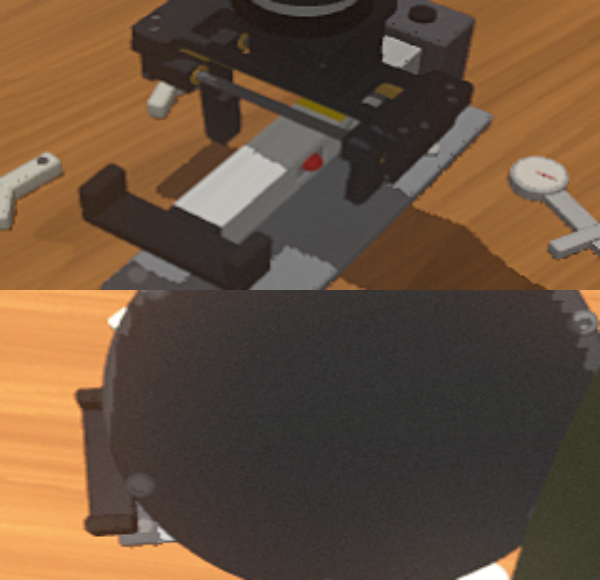

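The fingers straddle the sleeve around the button, which shows at (313,161) in the side crop, so I'll close.

Emit:
{"name": "jog_arm", "arguments": {"turn": [[0,0,0],[0,0,0],[0,0,0],[0,0,0],[0,0,0],[0,0,0],[0,0,0],[0,0,0]], "translation": [[0,-0.001,0.001],[0,-0.001,0.001],[0,-0.001,0.001],[0,-0.001,0.001],[0,-0.001,0.001],[0,-0.001,0.001],[0,-0.001,0.001],[0,-0.001,0.001]], "grip": [0.4,0.6,1,1,1,1,1,1], "force": 40}}

```text
clock: 4.62
tool_pos: [0.5912, -0.0219, 0.0848]
eef_rot: [0.622, 0.783, 0.001, 0.001]
contact_force: [3.7, 0.5, -3.0]
opening: 0.364
finger_force: 40.0
```

Emit:
{"name": "jog_arm", "arguments": {"turn": [[0,0,0],[0,0,0],[0,0,0],[0,0,0],[0,0,0],[0,0,0],[0,0,0]], "translation": [[0.001,0,0],[0.002,0,0],[0.003,0,0],[0.004,0,0],[0.005,0,0],[0.006,0,0],[0.006,0,0]], "grip": [1,1,1,1,1,1,1]}}

```text
clock: 5.5
tool_pos: [0.5902, -0.0178, 0.0848]
eef_rot: [0.623, 0.782, 0.0, 0.002]
contact_force: [5.8, -3.0, -4.0]
opening: 0.369
finger_force: 40.0
```

Emit:
{"name": "jog_arm", "arguments": {"turn": [[0,0,0],[0,0,0],[0,0,0],[0,0,0]], "translation": [[0.0007,0,0],[0.0014,0,0],[0.002,0,0],[0.002,0,0]], "grip": [1,1,1,1]}}

```text
clock: 6.0
tool_pos: [0.5898, -0.0159, 0.0848]
eef_rot: [0.623, 0.782, 0.0, 0.002]
contact_force: [5.6, -2.6, -4.4]
opening: 0.37
finger_force: 40.0
```

Emit:
{"name": "jog_arm", "arguments": {"turn": [[0,0,0],[0,0,0],[0,0,0],[0,0,0]], "translation": [[0.0007,0,0],[0.0014,0,0],[0.002,0,0],[0.002,0,0]], "grip": [1,1,1,1]}}

```text
clock: 6.5
tool_pos: [0.5894, -0.014, 0.0848]
eef_rot: [0.623, 0.782, 0.0, 0.002]
contact_force: [5.6, -2.2, -4.2]
opening: 0.366
finger_force: 40.0
```

Emit:
{"name": "jog_arm", "arguments": {"turn": [[0,0,0],[0,0,0],[0,0,0],[0,0,0]], "translation": [[0.0007,0,0],[0.0014,0,0],[0.002,0,0],[0.002,0,0]], "grip": [1,1,1,1]}}

```text
clock: 7.0
tool_pos: [0.5889, -0.012, 0.0848]
eef_rot: [0.623, 0.782, 0.0, 0.002]
contact_force: [6.4, -3.3, -3.7]
opening: 0.366
finger_force: 40.0
```

Emit:
{"name": "jog_arm", "arguments": {"turn": [[0,0,0],[0,0,0],[0,0,0],[0,0,0]], "translation": [[0.0007,0,0],[0.0014,0,0],[0.002,0,0],[0.002,0,0]], "grip": [1,1,1,1]}}

```text
clock: 7.5
tool_pos: [0.5885, -0.0101, 0.0848]
eef_rot: [0.623, 0.782, 0.0, 0.002]
contact_force: [6.0, -2.8, -3.8]
opening: 0.368
finger_force: 40.0
```

Run:
```python
from h import *
s=r.get_state(); print(s["tool_pos"],s["contact_force"])
cv2.imwrite("pics/b.png",cv2.resize(cams.snapshot("side")[130:270,200:400,::-1],(800,560),interpolation=cv2.INTER_CUBIC))
```

```text
[ 0.58850586 -0.0101298   0.08480923] [ 5.9526388  -2.7570168  -3.76864653]
```

View pics/b.png

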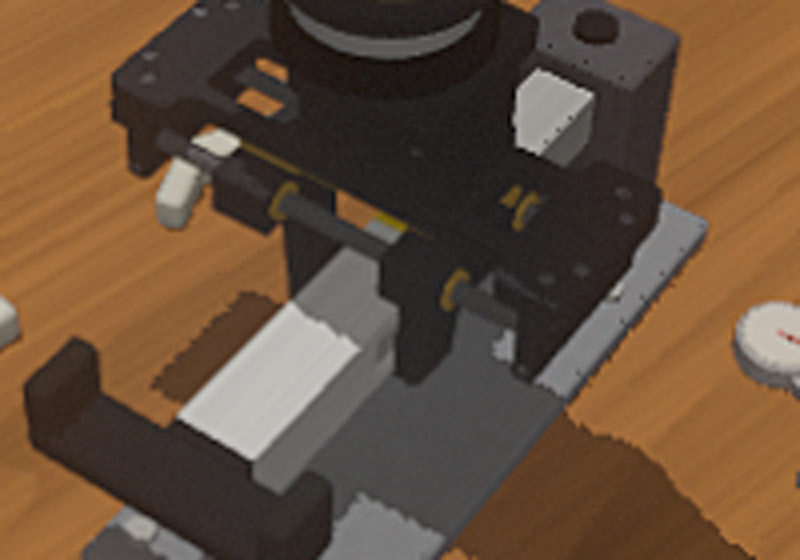

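The slot's cradle-side end shows at (383,348) beside the finger, and nothing has slipped. I'll continue gently.

Emit:
{"name": "jog_arm", "arguments": {"turn": [[0,0,0],[0,0,0],[0,0,0]], "translation": [[0.0007,0,0],[0.0014,0,0],[0.0014,0,0]], "grip": [1,1,1]}}

```text
clock: 7.92
tool_pos: [0.5884, -0.0095, 0.0848]
eef_rot: [0.623, 0.782, -0.0, 0.002]
contact_force: [5.9, -4.6, -5.1]
opening: 0.367
finger_force: 40.0
```

Emit:
{"name": "jog_arm", "arguments": {"turn": [[0,0,0],[0,0,0],[0,0,0]], "translation": [[0.0007,0,0],[0.0014,0,0],[0.0014,0,0]], "grip": [1,1,1]}}

```text
clock: 8.3
tool_pos: [0.5883, -0.0091, 0.0848]
eef_rot: [0.623, 0.782, -0.0, 0.003]
contact_force: [6.4, -5.2, -5.8]
opening: 0.367
finger_force: 40.0
```

Emit:
{"name": "jog_arm", "arguments": {"turn": [[0,0,0],[0,0,0],[0,0,0]], "translation": [[0.0007,0,0],[0.0014,0,0],[0.0014,0,0]], "grip": [1,1,1]}}

```text
clock: 8.68
tool_pos: [0.5881, -0.0084, 0.0848]
eef_rot: [0.623, 0.782, -0.001, 0.003]
contact_force: [6.1, -7.0, -5.5]
opening: 0.363
finger_force: 40.0
```

Emit:
{"name": "jog_arm", "arguments": {"turn": [[0,0,0],[0,0,0],[0,0,0]], "translation": [[0.0007,0,0],[0.0014,0,0],[0.0014,0,0]], "grip": [1,1,1]}}

```text
clock: 9.05
tool_pos: [0.5872, -0.0045, 0.0848]
eef_rot: [0.623, 0.782, 0.0, 0.002]
contact_force: [5.9, -1.8, -3.3]
opening: 0.37
finger_force: 40.0
```

Ducked: the TCP jumped 4 mm and the pull fell away. Popping is expected about 24 mm further on.

Emit:
{"name": "jog_arm", "arguments": {"turn": [[0,0,0],[0,0,0],[0,0,0],[0,0,0],[0,0,0],[0,0,0],[0,0,0],[0,0,0],[0,0,0],[0,0,0]], "translation": [[0.002,0,0],[0.004,0,0],[0.006,0,0],[0.008,0,0],[0.01,0,0],[0.012,0,0],[0.014,0,0],[0.016,0,0],[0.018,0,0],[0.018,0,0]], "grip": [1,1,1,1,1,1,1,1,1,1]}}

```text
clock: 10.3
tool_pos: [0.5826, 0.0157, 0.0848]
eef_rot: [0.622, 0.783, 0.001, 0.0]
contact_force: [5.6, 2.4, -3.1]
opening: 0.364
finger_force: 40.0
```

Emit:
{"name": "jog_arm", "arguments": {"turn": [[0,0,0],[0,0,0],[0,0,0],[0,0,0]], "translation": [[0.001,0,0],[0.002,0,0],[0.003,0,0],[0.003,0,0]], "grip": [1,1,1,1]}}

```text
clock: 10.8
tool_pos: [0.5821, 0.0176, 0.0848]
eef_rot: [0.622, 0.783, 0.001, 0.001]
contact_force: [5.6, 1.2, -3.5]
opening: 0.37
finger_force: 40.0
```

Emit:
{"name": "jog_arm", "arguments": {"turn": [[0,0,0],[0,0,0],[0,0,0]], "translation": [[0.0007,0,0],[0.0015,0,0],[0.0015,0,0]], "grip": [1,1,1]}}

```text
clock: 11.18
tool_pos: [0.5818, 0.0188, 0.0848]
eef_rot: [0.622, 0.783, 0.001, 0.001]
contact_force: [5.3, 0.4, -3.3]
opening: 0.372
finger_force: 40.0
```

Run:
```python
from h import *
ims=[cams.snapshot(n) for n in("side","top")]
cv2.imwrite("pics/c.png",cv2.resize(ims[0][130:250,230:390,::-1],(800,600),interpolation=cv2.INTER_CUBIC))
for im in ims:
    im=im.astype(int); m=(im[...,0]>90)&(im[...,1]<50)&(im[...,2]<50); n,l,st,c=cv2.connectedComponentsWithStats(m.astype(np.uint8)); print(st[1:].tolist())
for n in("side","top"): print([(d["position"],d["p"]) for d in models.find_in(n,"button_a")])
```

```text
[[393, 48, 1, 2, 2], [393, 52, 1, 1, 1], [392, 55, 2, 2, 3], [392, 58, 2, 1, 2], [369, 61, 1, 1, 1], [393, 60, 2, 2, 3], [369, 63, 2, 4, 7], [396, 63, 7, 4, 8], [431, 62, 1, 2, 2], [430, 65, 1, 1, 1], [404, 67, 1, 1, 1], [368, 68, 5, 9, 19], [408, 68, 1, 1, 1], [424, 68, 1, 1, 1], [372, 72, 1, 1, 1], [369, 78, 1, 1, 1], [370, 78, 5, 5, 9], [376, 80, 1, 1, 1], [374, 83, 1, 1, 1], [371, 84, 1, 2, 2], [372, 86, 5, 4, 10], [377, 89, 1, 1, 1], [373, 91, 4, 10, 16], [376, 102, 1, 1, 1], [377, 105, 3, 3, 4], [381, 108, 1, 1, 1], [383, 109, 2, 1, 2], [386, 108, 2, 2, 2], [389, 108, 6, 2, 7], [396, 109, 1, 1, 1], [400, 109, 6, 1, 6], [407, 109, 4, 1, 4], [415, 109, 1, 1, 1], [417, 109, 1, 1, 1], [420, 109, 1, 1, 1], [422, 109, 1, 1, 1], [426, 109, 1, 1, 1], [434, 109, 5, 1, 5]]
[]
[]
[]
```

View pics/c.png

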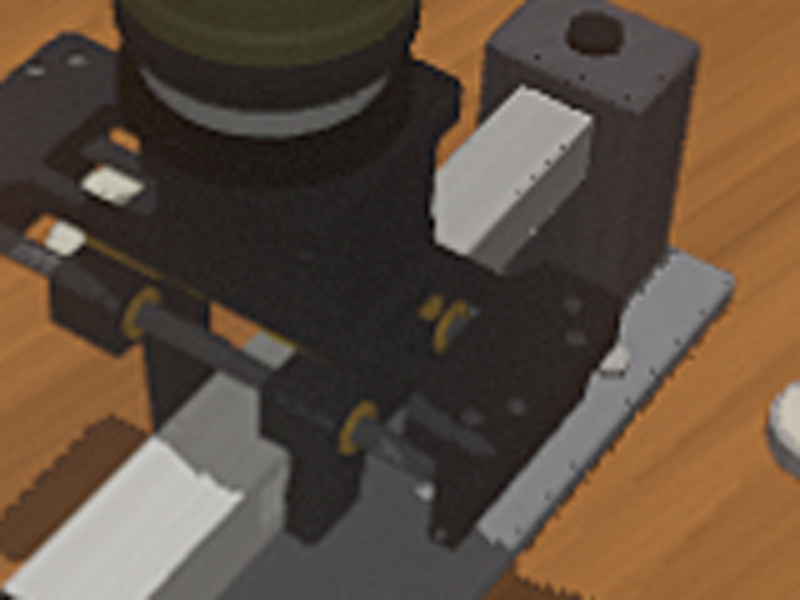

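The gripper hides the holes, so I'll feel for the lock by nudging on outwards.

Emit:
{"name": "jog_arm", "arguments": {"turn": [[0,0,0],[0,0,0],[0,0,0]], "translation": [[0.0007,0,0],[0.0015,0,0],[0.0015,0,0]], "grip": [1,1,1]}}

```text
clock: 11.75
tool_pos: [0.5817, 0.0191, 0.0848]
eef_rot: [0.623, 0.782, 0.0, 0.001]
contact_force: [5.6, -1.4, -4.6]
opening: 0.368
finger_force: 40.0
```

Emit:
{"name": "jog_arm", "arguments": {"turn": [[0,0,0],[0,0,0],[0,0,0]], "translation": [[0.0007,0,0],[0.0015,0,0],[0.0015,0,0]], "grip": [1,1,1]}}

```text
clock: 12.12
tool_pos: [0.5817, 0.0194, 0.0848]
eef_rot: [0.623, 0.782, -0.0, 0.002]
contact_force: [6.5, -3.4, -4.9]
opening: 0.362
finger_force: 40.0
```

The sleeve bears on popped buttons outwards. Now I'll press back in steps.

Emit:
{"name": "jog_arm", "arguments": {"turn": [[0,0,0],[0,0,0],[0,0,0],[0,0,0],[0,0,0],[0,0,0],[0,0,0]], "translation": [[-0.001,0,0],[-0.002,0,0],[-0.003,0,0],[-0.004,0,0],[-0.005,0,0],[-0.006,0,0],[-0.006,0,0]], "grip": [1,1,1,1,1,1,1]}}

```text
clock: 13.0
tool_pos: [0.5823, 0.0167, 0.0848]
eef_rot: [0.622, 0.783, 0.001, 0.0]
contact_force: [5.5, 1.8, -3.9]
opening: 0.369
finger_force: 40.0
```

Emit:
{"name": "jog_arm", "arguments": {"turn": [[0,0,0],[0,0,0],[0,0,0]], "translation": [[-0.001,0,0],[-0.002,0,0],[-0.002,0,0]], "grip": [1,1,1]}}

```text
clock: 13.38
tool_pos: [0.5826, 0.0154, 0.0848]
eef_rot: [0.622, 0.783, 0.001, 0.0]
contact_force: [3.7, 3.2, -2.6]
opening: 0.369
finger_force: 40.0
```

Emit:
{"name": "jog_arm", "arguments": {"turn": [[0,0,0],[0,0,0],[0,0,0]], "translation": [[-0.001,0,0],[-0.002,0,0],[-0.002,0,0]], "grip": [1,1,1]}}

```text
clock: 13.75
tool_pos: [0.5827, 0.0149, 0.0848]
eef_rot: [0.622, 0.783, 0.002, -0.001]
contact_force: [3.6, 5.5, -2.6]
opening: 0.369
finger_force: 40.0
```

Emit:
{"name": "jog_arm", "arguments": {"turn": [[0,0,0],[0,0,0],[0,0,0]], "translation": [[-0.001,0,0],[-0.002,0,0],[-0.002,0,0]], "grip": [1,1,1]}}

```text
clock: 14.12
tool_pos: [0.5828, 0.0145, 0.0848]
eef_rot: [0.621, 0.784, 0.002, -0.002]
contact_force: [3.2, 6.8, -2.0]
opening: 0.366
finger_force: 40.0
```

Emit:
{"name": "jog_arm", "arguments": {"turn": [[0,0,0],[0,0,0],[0,0,0],[0,0,0]], "translation": [[-0.001,0,0],[-0.002,0,0],[-0.003,0,0],[-0.003,0,0]], "grip": [1,1,1,1]}}

```text
clock: 14.62
tool_pos: [0.5829, 0.0139, 0.0848]
eef_rot: [0.621, 0.784, 0.003, -0.003]
contact_force: [2.4, 12.4, 0.7]
opening: 0.369
finger_force: 40.0
```

Emit:
{"name": "jog_arm", "arguments": {"turn": [[0,0,0],[0,0,0],[0,0,0],[0,0,0]], "translation": [[0,0,0],[0,0,0],[0,0,0],[0,0,0]], "grip": [1,1,1,1]}}

```text
clock: 15.12
tool_pos: [0.583, 0.014, 0.0848]
eef_rot: [0.621, 0.784, 0.003, -0.003]
contact_force: [1.5, 11.6, -1.1]
opening: 0.367
finger_force: 40.0
```

Run:
```python
from h import *
for _ in range(3):
    cams.snapshot("side"); s=r.get_state(); print(s["contact_force"]@[-.2253,.9743,0],s["tool_pos"].round(5))
```

```text
10.605174949711454 [0.58293 0.01395 0.08477]
11.186662323380379 [0.58295 0.01396 0.08479]
11.05208960222991 [0.58297 0.01394 0.08479]
```

Held at about 11 N at the wrist (about 10 N on the buttons) for over 0.6 s. Next: unload, open and retreat.

Emit:
{"name": "jog_arm", "arguments": {"turn": [[0,0,0],[0,0,0],[0,0,0],[0,0,0],[0,0,0]], "translation": [[0.002,0,0],[0.004,0,0],[0.006,0,0],[0.0065,0,0],[0.0065,0,0]], "grip": [1,1,1,1,1]}}

```text
clock: 15.9
tool_pos: [0.5826, 0.0153, 0.0848]
eef_rot: [0.622, 0.783, 0.001, -0.0]
contact_force: [4.9, 3.6, -2.8]
opening: 0.368
finger_force: 40.0
```

Emit:
{"name": "jog_arm", "arguments": {"turn": [[0,0,0],[0,0,0],[0,0,0],[0,0,0],[0,0,0],[0,0,0]], "translation": [[0,0,0],[0,0,0],[0,0,0],[0,0,0],[0,0,0],[0,0,0]], "grip": [0.5,0.3,0,0,0,0]}}

```text
clock: 16.65
tool_pos: [0.582, 0.0135, 0.0847]
eef_rot: [0.622, 0.783, -0.0, -0.0]
contact_force: [0.7, -0.5, -0.0]
opening: 0.993
finger_force: 0.0
```

Now lift and swing aside so both cameras can see the rest.

Emit:
{"name": "jog_arm", "arguments": {"turn": [[0,0,0],[0,0,0],[0,0,0],[0,0,0],[0,0,0],[0,0,0],[0,0,0],[0,0,0],[0,0,0],[0,0,0]], "translation": [[0,0,-0.03],[0,0,-0.08],[0,0,-0.13],[0,0,-0.15],[0.06,0,-0.15],[0.12,0,-0.15],[0.18,0,-0.15],[0.24,0,-0.15],[0.3,0,-0.15],[0.3,0,-0.15]], "grip": [0,0,0,0,0,0,0,0,0,0]}}

```text
clock: 17.9
tool_pos: [0.5113, 0.3132, 0.2345]
eef_rot: [0.618, 0.786, 0.001, -0.002]
contact_force: [-0.6, -0.5, -0.3]
opening: 1.003
finger_force: 0.0
```

Run:
```python
from h import *
cv2.imwrite("pics/d.png",np.vstack([cv2.resize(cams.snapshot(n)[130:270,180:420,::-1],(510,298),interpolation=cv2.INTER_CUBIC) for n in("side","top")]))
```

```text
(no output)
```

View pics/d.png

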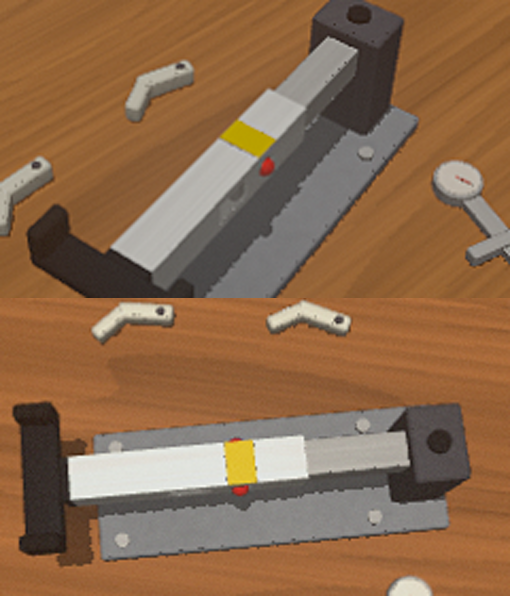

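Both red buttons are out at the yellow band: (267,166) in the side crop, (236,441) and (241,490) in the top crop. The slot is empty and the wings and gauge are in place. Handing in.

```bash
python3 -c "
from plant import r
print(r.finish_job())"
```

```text
the job is handed in; nothing more can be done
None
```

The ski rest is locked at its new length: both buttons are out through the yellow-marked holes, and the lock held a press back of about 10 N for over half a second. The arm is clear, the wings and gauge look undisturbed, the hex key case was out of view in the last picture, and the job is handed in with no verdict shown.

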